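# Stack the parts tray and latch it

## Task

Pick up the blue parts tray by its black handle and stack it on the grey lower tray so that all four corner feet drop fully into the corner sockets and it sits level and flush. Feel for the sockets gently rather than forcing it: keep the push of tray on tray below about 50 N, keep the tray upright with the lockring tool still inside, and do not disturb the inner-tube box and the grease tub. Once it is home, let go and slide the red-knobbed latch all the way in over the tray's front tab.

Things in the scene. Friction and masses are not known exactly. Their poses are not given: they have to be found in the camera images.
- tray: Blue stacking tray, open on top, 150 mm in its x, 210 mm in its y, rim 52 mm over its origin. Origin: centre of the plane under its four feet (on the bench while it stands there), z up. Underside at z = 12 mm. The handle stands on two posts at x = +-50 mm; a low divider runs under it along x. 0.3 to 0.6 kg.
- handle (a point): Middle of the tray's black handle bar, 113 mm above the tray's origin. The bar runs along the tray's x, is 114 mm long (86 mm free between the posts), 14 mm wide in y and 20 mm high (z = 103 to 123 mm); grip it across y.
- tray_foot (a point): Underside centre of one of the tray's four black corner feet, which stand at x = +-60, y = +-90 mm of the tray's origin: 14 mm square, 12 mm long, the last 2 mm narrowed to 11 mm square. 
- tray_tab (a point): Outer end of the blue tab (keeper) that sticks out 25 mm from the tray's front (-x) wall; 50 mm wide, z = 12 to 20 mm of the tray.
- dock: Dark steel base frame fixed on the bench, 180 x 240 mm, a plate with low rails; origin at the centre of its underside, z up. The grey lower tray (150 x 210 mm, top 53 mm above this origin) stands in it with play. Stacked right, the blue tray's x and y point as the dock's; tab and latch both on the -x side. Tray fully home: its origin is 41 mm over the dock's.
- dock_top (a point): Point on the dock's axis at the lower tray's top, 53 mm up. NOT the lower tray's true centre: that lies up to 8 mm off in the dock's x and up to 8 mm in its y (fixed per run, unreported, never turned; pushes under 30 N do not shift it). Sockets 17 mm square, deeper than the feet are long, in 30 mm square flat-topped black corner blocks at x = +-60, y = +-90 mm from the true centre.
- latch (a joint): Steel latch tongue on the bracket at the dock's front (-x): 0 m open (to the robot), 0.028 m fully closed, sliding along the dock's +x. Friction 2 N; stays where left; may start 3 mm in. Passes over the tray's tab with 2.5 mm to spare when the tray is home, is blocked by the tab when not.
- latch_knob (a point): Point in the latch's red knob (18 mm in x, 14 mm in y, 28 mm high), 6 mm below its top, 86 mm over the bench; grip it across y or push it from the robot's side. Moves with the latch, which is fixed to the dock, not to the lower tray.
- lockring_tool: Small light-grey lockring tool (toothed base with a round boss), 35 mm across, 30 mm high, standing loose in the +y half of the blue tray; origin at the centre of its underside.
- tube_box: White cardboard box with a blue band, 60 x 85 x 50 mm, standing on the black rubber mat (4 mm); origin at the centre of its underside. Leave it alone.
- grease_tub: Yellow tub with black lid, 82 mm, 68 mm high, standing on the bench; origin at the centre of its underside. Leave it alone.

How it is judged:
By the outcome, as a careful person would: the job done as asked, in the order asked, and still so for the second after the job is handed in, with the robot touching nothing.
It also fails if it takes over 72 s, if anything falls off the work surface, if the arm or the gripper's body presses on something with over 40 N, if the wrist force passes 120 N, or if a joint passes its speed limit or range.

## Robot

A 6-joint arm with a two-finger parallel gripper is mounted at the origin on a cart in front of the work surface, level with it; the furniture and walls round the work are solid. World frame = base frame: x ahead of the robot, y to its left, z up, the work surface at z = 0. Lengths are in m, angles in degrees, forces in N, time in s.
With the tool pointing down it reaches from about 0.4 to 0.825 m from the base axis. Payload 7 kg.
Tool frame: the origin (TCP) lies midway between the tips of the shut fingers; the grasp point (between the pads) lies 19 mm behind it; z points along the fingers, y is the line along which they close (so a half turn about z gives the same grasp; the last joint's range is limited). The gripper opens to 88 mm and grips with 3 to 60 N. Pads are 19 mm wide; open, the fingers measure 130 mm over their backs; the gripper's body (78 mm by 193 mm) begins 47 mm behind the grasp point.
Start: joints at [-60.098, 20.546, 0.682, 0, -70.136, -16.507], TCP at [0.156, -0.657, 0.227] pointing down, gripper open.
Joint ranges: [-176.03, 176.03], [-82.01, 121.73], [-58.28, 71.71], [-173.87, 95.51], [-174.79, -0.11], [-173.66, 173.66]. Speed limits (degrees/s): [136.94, 136.94, 172.46, 180, 180, 180].

## Interface

Orientations are given as [roll, pitch, yaw] about the fixed x, y, z axes, in that order (R = Rz(yaw) Ry(pitch) Rx(roll)).
In Python, from plant import ctrl gives the robot as it stands.
- The arm moves only by the tool arm_command, never from a script. Its argument "steps" is a list of rows, each an object with "translation": the shift along the tool's x, y, z in mm, a list of three; "rotation": the turn, a rotation vector about the tool's x, y, z in units of 5 degrees (1.0 is 5 degrees), a list of three; "claw": the finger opening in mm, from 0 to 87.6. In form: [{"translation": [x, y, z], "rotation": [rx, ry, rz], "claw": claw}, ...]. A call has 1 to 5 rows; each row is the pose to reach, as a shift and turn from the pose commanded when the call began, along the tool's axes at that moment; what a row does not reach only later rows make up. A row lasts 1/10 s, in which the tool goes at most 50 mm and 8.59 degrees, less where a joint would pass 70% of its speed; a pose out of reach is approached as far as the arm can. A call with a gripper value outside its range is refused whole. The fingers move at their own pace and stop on an object; the grip force is fixed at half the most. Time passes only in rows, so rows that repeat a pose let the fingers close. It gives the time, the measured TCP pose, the force, the opening and the grip force at its end, in the units of the state.
- ctrl.get_obs(): the state, without advancing time (a new reading comes with each control period).
- ctrl.snapshot(name): name is "scene" or "top" or "wrist"; returns (picture, depth): 384x512x3 uint8, red, green, blue; 384x512 float32, m along the optical axis (not along the pixel's ray), 0 where there is no reading.
- ctrl.calibration(name): a dict with "vertical_fov" (degrees; the focal length in pixels is half the picture's height over the tangent of half this angle, whatever the lens; pixels are square), "cx", "cy" (the principal point, pixels), "rvec" (rotation vector, rad) and "tvec" (3), from world to camera coordinates, as OpenCV has them; the wrist camera has in their place "hand_eye" (4x4, takes a point from camera to tool coordinates, whose origin is the TCP and whose axes are the flange's). Camera axes: x right, y down, z forward; pixel columns grow to the right and rows downward; lengths in m; the calibration is good to about 2 mm. The wrist camera is an equidistant fisheye: a pixel r from the principal point sees the ray r / f radians off the axis. A picture is of the moment at which its call begins: read the wrist's pose just before it. calibration takes no time and is no camera call.
- ctrl.close_job(): hands the job in; it is judged then, once.
The state is a dict: "clock": time; "joint_pos": joint angles; "qvel": joint speeds; "tau": joint torques, N m; "tool_pos": TCP position; "orientation": TCP orientation; "force": force on the tool from outside, world axes, zero at the start; "moment": the same for the moment, N m; "opening": finger opening in m; "gripper_force": force on a finger pad.
Only numpy, scipy, OpenCV 4.12 (cv2) and the standard library are available. Lean on these libraries where they do the work, as an engineer would, in place of code of your own. Each camera call takes 0.05 s, during which the arm holds its last target. There are 200 camera calls.

## Working session

There is one attempt and no reset: what is moved stays moved. The work goes in short steps, Python scripts to look and compute and a tool call to move; the robot and the scene stay as the last step left them, time stands still between calls to the robot, and variables do not carry over. Pictures are saved under pics/ and viewed, at most 10 in all, crops included, and the job is handed in when it is done.

Besides the shell and the picture viewer there is one more tool, called after "Call:" as name(argument=value, ...) on one line, values as JSON. arm_command: Moves the arm, as the interface text tells. Its arguments: {"type":"object","properties":{"steps":{"type":"array"}},"required":["steps"]}

```bash
mkdir -p pics; ls
cat > h.py <<'E'
import numpy as np, cv2
from plant import ctrl
from scipy.spatial.transform import Rotation as R
def snap(n,f=None):
    im,d=ctrl.snapshot(n)
    if f: cv2.imwrite('pics/'+f,im[:,:,::-1])
    return im,d
def cloud(n,d):
    c=ctrl.calibration(n); f=d.shape[0]/2/np.tan(np.radians(c['vertical_fov'])/2)
    v,u=np.mgrid[:d.shape[0],:d.shape[1]]
    P=np.stack([(u-c['cx'])/f*d,(v-c['cy'])/f*d,d],-1)
    return (P-np.ravel(c['tvec']))@cv2.Rodrigues(np.array(c['rvec'],float))[0]
E
python3 - <<'E'
from h import *
print(ctrl.get_obs())
for n in('scene','top'):
    im,d=snap(n,n+'0.png'); np.savez('pics/'+n+'0.npz',im=im,d=d,P=cloud(n,d)); print(n,ctrl.calibration(n),(d>0).mean())
print(ctrl.calibration('wrist'))
E
```

```text
pics
{'clock': 0.0, 'joint_pos': array([-6.00979292e+01,  2.05910991e+01,  6.34319879e-01, -1.98331246e-02,
       -7.01344328e+01, -1.65082387e+01]), 'qvel': array([ 0.04779568,  0.06027077,  0.10910598, -0.03814351,  0.01155135,
       -0.06326837]), 'tau': array([ 4.10204939e-04, -5.82716310e+01,  2.93055224e+01,  6.99775949e+00,
        6.83968668e-03, -1.55963507e-04]), 'tool_pos': array([ 0.1562401 , -0.65617978,  0.22563152]), 'orientation': array([ 1.79907250e+02, -8.04477192e-03, -1.66612916e+02]), 'force': array([-0.07266038,  0.14336174,  0.14040968]), 'moment': array([-0.00602221,  0.02781744,  0.02497747]), 'gripper_force': 0.0, 'opening': 0.08804092989008465}
scene {'vertical_fov': 57.218887229441755, 'cx': 254.00783181135097, 'cy': 193.2537814126248, 'rvec': array([ 1.98671571, -0.77104047,  0.46151626]), 'tvec': array([-0.34963364,  0.23781376,  0.79455264])} 0.9961496988932291
top {'vertical_fov': 54.95442173396604, 'cx': 254.26765209747748, 'cy': 193.25419585404154, 'rvec': array([ 2.21014132, -2.17525885,  0.0832394 ]), 'tvec': array([0.00989125, 0.50499355, 1.20463735])} 0.995635986328125
{'vertical_fov': 65.70646984690485, 'cx': 256.06503950640416, 'cy': 193.3557709283902, 'hand_eye': array([[-7.75126489e-04, -9.63181972e-01, -2.68849192e-01,
         7.26981356e-02],
       [ 9.99999334e-01, -9.76389334e-04,  6.14897258e-04,
        -1.20952131e-03],
       [-8.54759437e-04, -2.68848536e-01,  9.63182088e-01,
        -1.58116054e-01],
       [ 0.00000000e+00,  0.00000000e+00,  0.00000000e+00,
         1.00000000e+00]])}
```

View pics/top0.png

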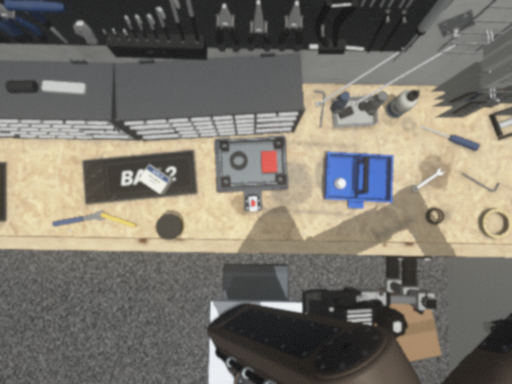

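View pics/scene0.png

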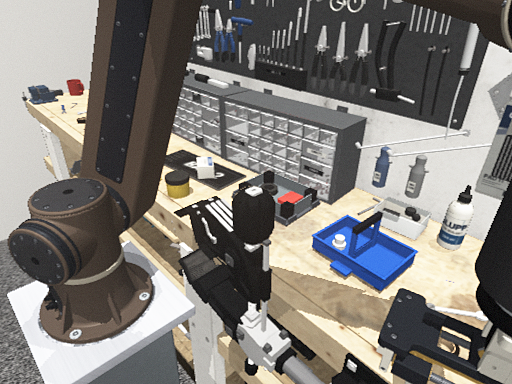

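The top view shows the blue tray around px (358,177) with its tab towards the robot, and the dock with the grey tray around (252,165). The latch knob is at (253,203), the tub at (170,225), the box at (155,178) and the tool at (340,184). The scene view agrees with this.

Run:
```python
import numpy as np,cv2
z=np.load('pics/top0.npz');im,d,P=z['im'],z['d'],z['P']
hsv=cv2.cvtColor(im,cv2.COLOR_RGB2HSV)
def rect(name,m,lo,hi,box):
    m=m&(P[...,2]>lo)&(P[...,2]<hi); b=np.zeros_like(m); b[box[1]:box[3],box[0]:box[2]]=1; m&=b
    q=P[m]; r=cv2.minAreaRect(q[:,:2].astype(np.float32)*1000); print(name,m.sum(),'c',np.round(r[0],1),'sz',np.round(r[1],1),'ang',round(r[2],1),'z pct',np.round(np.percentile(q[:,2],[2,50,98])*1000,1))
blue=(hsv[...,0]>100)&(hsv[...,0]<130)&(hsv[...,1]>150)
A=np.ones_like(blue)
B=(315,140,405,215)
rect('tray rim',blue,.045,.058,B);rect('handle',A,.095,.135,B);rect('tab',blue,.008,.028,(340,200,370,215))
D=(205,128,298,220)
rect('lower top',A,.042,.06,(205,135,298,192)); rect('dock',A,.004,.03,(205,128,298,192));rect('knob',A,.065,.11,(240,185,268,220))
red=((hsv[...,0]<8)|(hsv[...,0]>172))&(hsv[...,1]>120)
rect('knobred',red,.0,.2,(240,185,268,220))
rect('tub',A,.05,.08,(145,205,195,245));rect('box',A,.04,.065,(130,155,180,200))
rect('tool',(hsv[...,1]<60),.02,.06,(332,175,350,192))
rect('bench',A,-.02,.02,(300,200,320,215))
rect('cabinet',A,.06,.5,(205,50,300,140))
print(im[150:182:6,222:284:8].tolist()[:1])
c=im[120:225,200:410,::-1]; cv2.imwrite('pics/c1.png',cv2.resize(c,None,fx=3.8,fy=3.8,interpolation=2))
```

```text
tray rim 13 c [ 540.5 -253.3] sz [160.5  41.7] ang 37.3 z pct [48.3 53.3 55.2]
handle 232 c [ 561.  -320.6] sz [ 15.3 113.8] ang 87.4 z pct [100.8 123.  127.4]
tab 39 c [ 477.6 -316.4] sz [13.4 35.8] ang 1.0 z pct [16.9 20.9 25.7]
lower top 546 c [612.3  48.7] sz [167.3 253.9] ang 3.6 z pct [42.6 53.  58.2]
dock 2982 c [617.5  29.4] sz [211.  310.8] ang 1.4 z pct [ 4.7 12.7 27.2]
knob 158 c [468.8  21.9] sz [41.2 37.9] ang 0.9 z pct [66.7 71.4 99.2]
knobred 8 c [470.7  23.7] sz [9.5 3.1] ang 0.8 z pct [ 96.6  98.4 101.6]
tub 543 c [392.1 286.4] sz [79.2 79.1] ang 0.7 z pct [61.3 68.3 73.5]
box 512 c [543.7 338.9] sz [85.5 60.6] ang 57.7 z pct [45.8 54.3 59. ]
tool 92 c [ 541.9 -261.4] sz [32.9 30.6] ang 9.5 z pct [23.8 43.6 49.9]
bench 299 c [ 462.9 -167.9] sz [47.2 65.5] ang 0.9 z pct [-3.7  0.4  5.9]
cabinet 7717 c [795.4  36.7] sz [205.3 290.5] ang 3.1 z pct [ 77.7 259.6 266.5]
[[[78, 79, 77], [137, 143, 144], [126, 130, 132], [148, 154, 155], [149, 154, 156], [153, 135, 134], [169, 134, 132], [130, 132, 132]]]
```

View pics/c1.png

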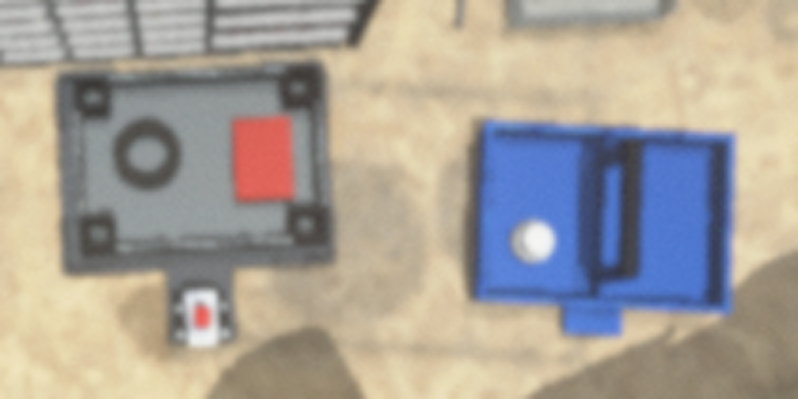

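The crop gives approximate poses: the tray is yawed about -2.6° and the dock about +2°. Before travelling I'll check the dark object in the scene view and work out the first move.

Run:
```python
import numpy as np
z=np.load('pics/scene0.npz');P=z['P']
for u,v in [(250,190),(250,215),(205,225),(215,270),(250,320),(440,350),(420,330),(300,360),(490,130),(330,120)]: print((u,v),np.round(P[v,u],3))
z=np.load('pics/top0.npz');P=z['P']
for u,v in [(330,310),(395,320),(405,270),(310,300),(250,280),(430,340),(425,300)]: print('top',(u,v),np.round(P[v,u],3))
Rz=lambda y:np.array([[np.cos(y),np.sin(y),0],[np.sin(y),-np.cos(y),0],[0,0,-1]])
T=Rz(np.radians(-166.61)); print(T.T@(np.array([.60,.03,.25])-[.15624,-.65618,.2256])*1000)
```

```text
(250, 190) [ 0.169 -0.316  0.353]
(250, 215) [ 0.151 -0.337  0.327]
(205, 225) [ 0.144 -0.229  0.256]
(215, 270) [ 0.184 -0.195  0.105]
(250, 320) [ 0.163 -0.326  0.086]
(440, 350) [ 0.124 -0.616  0.334]
(420, 330) [ 0.15  -0.591  0.315]
(300, 360) [ 0.433 -0.26  -0.366]
(490, 130) [ 0.892 -0.432  0.306]
(330, 120) [ 0.764 -0.034  0.259]
top (330, 310) [ 0.19  -0.179  0.269]
top (395, 320) [ 0.189 -0.315  0.35 ]
top (405, 270) [ 0.254 -0.501 -0.034]
top (310, 300) [ 0.208 -0.133  0.236]
top (250, 280) [ 0.109  0.026 -0.657]
top (430, 340) [-0.158 -0.856 -0.6  ]
top (425, 300) [ 0.183 -0.504  0.101]
[-590.60123957  564.76199042  -24.4       ]
```

Call:
arm_command(steps=[{"translation": [-45, 21, -9], "rotation": [0, 0, 0.5], "claw": 87}, {"translation": [-90, 43, -18], "rotation": [0, 0, 1], "claw": 87}, {"translation": [-135, 64, -27], "rotation": [0, 0, 1.5], "claw": 87}, {"translation": [-180, 86, -36], "rotation": [0, 0, 1.9], "claw": 87}, {"translation": [-225, 107, -44], "rotation": [0, 0, 2.28], "claw": 87}])

```text
clock: 0.6
tool_pos: [0.3492, -0.5007, 0.2703]
orientation: [180.0, -0.0, -178.1]
force: [0.9, -0.8, 0.5]
opening: 0.0868
gripper_force: 0.0
```

Call:
arm_command(steps=[{"translation": [-22, 43, 0], "rotation": [0, 0, 0], "claw": 87}, {"translation": [-45, 87, 0], "rotation": [0, 0, 0], "claw": 87}, {"translation": [-67, 130, 0], "rotation": [0, 0, 0], "claw": 87}, {"translation": [-89, 174, 0], "rotation": [0, 0, 0], "claw": 87}, {"translation": [-112, 217, 0], "rotation": [0, 0, 0], "claw": 87}])

```text
clock: 1.1
tool_pos: [0.4527, -0.2795, 0.27]
orientation: [180.0, -0.0, -178.0]
force: [0.9, 0.4, 0.6]
opening: 0.087
gripper_force: 0.0
```

Call:
arm_command(steps=[{"translation": [-22, 43, 0], "rotation": [0, 0, 0], "claw": 87}, {"translation": [-45, 87, 0], "rotation": [0, 0, 0], "claw": 87}, {"translation": [-67, 130, 0], "rotation": [0, 0, 0], "claw": 87}, {"translation": [-89, 174, 0], "rotation": [0, 0, 0], "claw": 87}, {"translation": [-112, 217, 0], "rotation": [0, 0, 0], "claw": 87}])

```text
clock: 1.6
tool_pos: [0.5571, -0.0586, 0.2701]
orientation: [180.0, -0.0, -178.0]
force: [0.7, -0.7, -0.1]
opening: 0.0875
gripper_force: 0.0
```

Call:
arm_command(steps=[{"translation": [-22, 43, 10], "rotation": [0, 0, 0], "claw": 87}, {"translation": [-44, 87, 20], "rotation": [0, 0, 0], "claw": 87}, {"translation": [-44, 87, 20], "rotation": [0, 0, 0], "claw": 87}, {"translation": [-44, 87, 20], "rotation": [0, 0, 0], "claw": 87}, {"translation": [-44, 87, 20], "rotation": [0, 0, 0], "claw": 87}])

```text
clock: 2.1
tool_pos: [0.5975, 0.0273, 0.25]
orientation: [-180.0, -0.0, -178.0]
force: [0.2, -0.6, -0.0]
opening: 0.0872
gripper_force: 0.0
```

```bash
cat >> h.py <<'E'
def wsnap(f):
    o=ctrl.get_obs(); im,d=snap('wrist',f+'.png'); np.savez('pics/'+f+'.npz',im=im,d=d,p=o['tool_pos'],r=o['orientation']); return o
def wload(f):
    z=np.load('pics/'+f+'.npz'); return z['im'],z['d'],z['p'],z['r']
def wray(uv,p,r):
    c=ctrl.calibration('wrist'); f=192/np.tan(np.radians(c['vertical_fov'])/2)
    uv=np.atleast_2d(np.array(uv,float)); dx=uv[:,0]-c['cx']; dy=uv[:,1]-c['cy']; rr=np.hypot(dx,dy)+1e-9; t=rr/f
    v=np.stack([dx/rr*np.sin(t),dy/rr*np.sin(t),np.cos(t)],1)
    H=c['hand_eye']; Rw=R.from_euler('xyz',r,degrees=True).as_matrix()
    return Rw@H[:3,3]+p, v@H[:3,:3].T@Rw.T
def wplane(uv,z,p,r):
    o,v=wray(uv,p,r); return o+v*((z-o[2])/v[:,2])[:,None]
E
python3 -c "
from h import *
o=wsnap('w1'); print(o['clock'],o['tool_pos'],o['orientation'],o['force'])"
```

```text
2.1 [0.59749737 0.02733973 0.24996858] [-1.79985416e+02 -2.92232226e-02 -1.78006851e+02] [ 0.17463035 -0.59639989 -0.01959544]
```

View pics/w1.png

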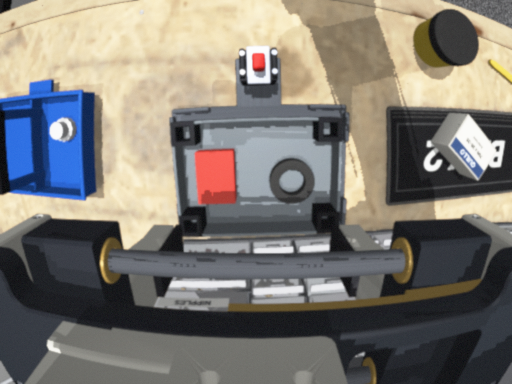

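The wrist view shows the four black corner blocks near (186,132), (327,130), (193,218) and (323,216), with the knob at (259,62). Next I'll zoom in on the blocks.

Run:
```python
from h import *
im,d,p,r=wload('w1')
c=im[95:245,160:360,::-1]; c=cv2.convertScaleAbs(c,alpha=1.8,beta=10)
cv2.imwrite('pics/c2.png',cv2.resize(c,None,fx=4,fy=4,interpolation=cv2.INTER_NEAREST))
g=im.max(2)
print(g[118:146,170:204:1][::2])
```

```text
[[133 132 107  72  58  82 114 133 143 143 137 128 127 125 128 125 128 128
  126 125 125 127 125 126 126 124 124 123 123 122 126 121 124 123]
 [133 131 111  76  53  67 104 129 131 134 127 119 117 116 115 113 113 109
  108 106 104 103 101 101 106 117 126 131 135 138 137 134 133 140]
 [108  97  83  67  60  62  66  72  74  70  67  66  67  70  71  69  69  66
   70  69  68  72  70  96 138 170 176 175 173 172 170 162 156 149]
 [ 91  67  64  67  66  66  67  65  67  63  66  67  67  69  66  66  68  70
   68  70  69  71  68  69  77  87  87  78  69  70  87  96  95 101]
 [109  70  64  61  59  59  55  53  52  51  51  43  47  61  66  64  66  76
   73  64  67  72  68  59  43  21  19  22  21  40  77  90  93  97]
 [117  73  63  60  50  32  20  14  21  21  21  22  39  69  85  90  96 105
  102  73  67  66  69  57  36  28  15  14  17  35  71  86  94 107]
 [120  75  63  63  52  38  20  17  22  15  12  20  32  63  85  91  99 110
  105  79  74  66  69  61  40  28  17  19  19  30  62  88 111 155]
 [121  77  65  63  57  39  26  20  14  19  20  21  30  55  85 107 142 149
  135  99  71  67  66  65  49  19  23  
[... 174 characters left out ...]
  86  66  64  57  45  28  22  18  17  20  21  25  49  85 115 150 159
  152 123  79  68  65  63  48  26  17  16  18  22  50  87 122 162]
 [150  90  62  65  56  44  33  19  19  21  17  15  22  35  58  77  96  96
   85  69  61  64  63  60  49  34  18  15  21  22  53  90 129 171]
 [151  89  64  63  60  49  36  29  26  28  27  32  34  33  33  32  37  37
   39  43  55  63  66  66  49  30  23  20  14  24  55  98 140 176]
 [158  99  68  61  64  57  56  53  56  53  58  59  56  60  59  60  56  61
   60  62  63  63  65  61  53  34  19  22  34  57  86 114 147 179]
 [181 117  73  62  61  60  62  60  64  62  64  60  62  62  64  65  67  65
   69  66  66  67  69  70  64  53  64  85 103 109 110 115 143 173]]
```

View pics/c2.png

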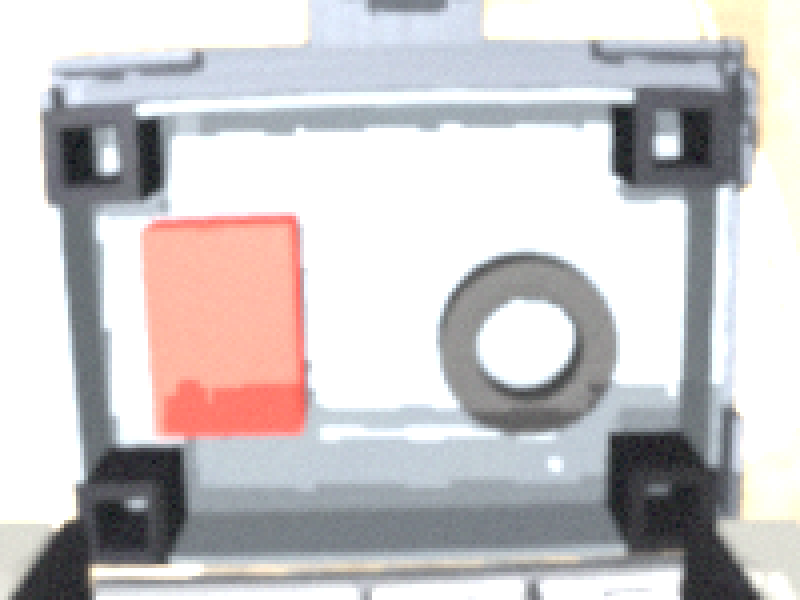

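The holes in the blocks are clear: centres at about (182.5,133), (330,128), (191.5,225) and (327,224) in the full image. I'll refine these and find the dock, tray and knob in the same frame.

Run:
```python
from h import *
im,d,p,r=wload('w1')
g=im.max(2)
s=4; G=cv2.resize(g,None,fx=s,fy=s,interpolation=cv2.INTER_CUBIC)
ring=((G>46)&(G<82)).astype(np.uint8)
seeds={'fr-R':(182.5,133),'fr-L':(330,128.3),'bk-R':(191.5,225.3),'bk-L':(326.8,223.8)}
pts=[];loc=[]
for k,(u,v) in seeds.items():
    cs,_=cv2.findContours(1-ring,cv2.RETR_LIST,cv2.CHAIN_APPROX_NONE)
    best=None
    win=ring[int((v-13)*s):int((v+13)*s),int((u-13)*s):int((u+13)*s)]
    # scan outwards from centre: first ring pixel in each direction (median over central lines)
    c0=13*s; e=[]
    sp=range(-16,17,2)
    for ax,sg in((1,-1),(1,1),(0,-1),(0,1)):
        L=[]
        for o in sp:
            line=win[c0+o,:] if ax==1 else win[:,c0+o]
            idx=np.arange(c0+sg*20,c0+sg*46,sg)  # hole half-width ~7.3px*4=29
            run=line[idx]; kk=[i for i in range(len(run)-5) if run[i:i+6].all()]
            if kk:L.append(idx[kk[0]]-c0)
        e.append(np.median(L)/s if L else np.nan)
    print(k,'edges',e); pts.append((u+(e[0]+e[1])/2,v+(e[2]+e[3])/2)); loc.append(0)
W=wplane(pts,.053,p,r); W2=wplane(list(seeds.values()),.053,p,r)
M=np.array([[-60,-90],[-60,90],[60,-90],[60,90]])/1000
for w in(W,W2):
    if np.isnan(w).any(): print('nan',w);continue
    a=w[:,:2]; c=a.mean(0); q=a-c; th=np.arctan2((M[:,0]*q[:,1]-M[:,1]*q[:,0]).sum(),(M*q).sum())
    sc=np.hypot((M[:,0]*q[:,1]-M[:,1]*q[:,0]).sum(),(M*q).sum())/(M**2).sum()
    Rm=np.array([[np.cos(th),-np.sin(th)],[np.sin(th),np.cos(th)]])
    print('centre',c*1000,'yaw',np.degrees(th),'scale',sc,'res mm',np.round((q-sc*M@Rm.T)*1000,1).tolist())
hsv=cv2.cvtColor(im,cv2.COLOR_RGB2HSV)
m=((hsv[...,0]<8)|(hsv[...,0]>172))&(hsv[...,1]>130); m[:, :230]=0;m[:,290:]=0;m[100:]=0
v,u=np.nonzero(m); print('knob px',u.min(),u.max(),v.min(),v.max(), wplane([(u.mean(),v.mean())],.092,p,r), 'depth z',)
# dock front outline: depth-based points
o=np.array([[u,v] for v in range(90,250) for u in range(150,370)]); org,dirs=wray(o,p,r)
H=ctrl.calibration('wrist')['hand_eye'];Rw=R.from_euler('xyz',r,degrees=True).as_matrix()
z=(dirs@(Rw@H[:3,2])); P=org+dirs*(d[o[:,1],o[:,0]]/z)[:,None]
for nm,lo,hi in(('top',.048,.058),('railpl',.005,.04)):
    q=P[(P[:,2]>lo)&(P[:,2]<hi)&(P[:,0]<.69)]; q=q[:,:2]
    print(nm,len(q),np.percentile(q,[.5,50,99.5],axis=0).round(4).tolist(), cv2.minAreaRect((q*1000).astype(np.float32)))
```

```text
fr-R edges [np.float64(-7.5), np.float64(7.5), np.float64(-6.5), np.float64(8.5)]
fr-L edges [np.float64(-6.25), np.float64(9.0), np.float64(-6.75), np.float64(9.5)]
bk-R edges [nan, nan, np.float64(-5.75), np.float64(8.75)]
bk-L edges [nan, nan, np.float64(-5.5), np.float64(8.75)]
nan [[ 0.55231657 -0.06457807  0.053     ]
 [ 0.54081607  0.11571166  0.053     ]
 [        nan         nan         nan]
 [        nan         nan         nan]]
centre [605.64692432  28.68044544] yaw 3.385591464064402 scale 0.9943717790167022 res mm [[-0.3, -0.4], [-1.5, -0.6], [-0.4, 1.6], [2.2, -0.6]]
knob px 253 264 54 70 [[0.47067207 0.02430562 0.092     ]] depth z
top 2816 [[0.526, -0.0795], [0.5873, 0.0315], [0.6858, 0.135]] ((613.0629272460938, 28.47058868408203), (164.67953491210938, 210.9031524658203), 3.481069564819336)
railpl 19231 [[0.4967, -0.0826], [0.5932, 0.0307], [0.6805, 0.1521]] ((589.7374877929688, 32.089088439941406), (191.19219970703125, 244.66726684570312), 2.0369832515716553)
```

Call:
arm_command(steps=[{"translation": [9, 0, 35], "rotation": [0, 0, 0], "claw": 87}, {"translation": [18, 0, 70], "rotation": [0, 0, 0], "claw": 87}, {"translation": [18, 0, 70], "rotation": [0, 0, 0], "claw": 87}, {"translation": [18, 0, 70], "rotation": [0, 0, 0], "claw": 87}])

```text
clock: 2.55
tool_pos: [0.5802, 0.0262, 0.1814]
orientation: [-180.0, 0.0, -178.0]
force: [0.6, 0.4, 1.0]
opening: 0.0867
gripper_force: 0.0
```

Run:
```python
from h import *
wsnap('w2'); im,d,p,r=wload('w2')
# project expected hole centres into picture (search by inverse: brute over pixel grid)
v,u=np.mgrid[0:384:1,0:512:1]; g=np.stack([u.ravel(),v.ravel()],1); W=wplane(g,.053,p,r)
c=np.array([.6068,.029]);th=np.radians(3.5);Rm=np.array([[np.cos(th),-np.sin(th)],[np.sin(th),np.cos(th)]])
tiles=[]
for m in [(-60,-90),(-60,90),(60,-90),(60,90)]:
    t=c+Rm@np.array(m)/1000; i=np.argmin(np.hypot(*(W[:,:2]-t).T)); a,b=g[i]; print(m,a,b)
    tl=im[b-24:b+24,a-24:a+24,::-1]
    tl=cv2.resize(cv2.convertScaleAbs(tl,alpha=2),(288,288),interpolation=cv2.INTER_NEAREST)
    for k in range(0,288,24): cv2.putText(tl,'',(0,0),0,1,0); tl[k,::4]=(0,255,255); tl[::4,k]=(0,255,255)
    tiles.append(tl)
cv2.imwrite('pics/t2.png',np.vstack([np.hstack(tiles[:2]),np.hstack(tiles[2:])]))
```

```text
(-60, -90) 168 156
(-60, 90) 348 152
(60, -90) 180 264
(60, 90) 341 259
```

View pics/t2.png

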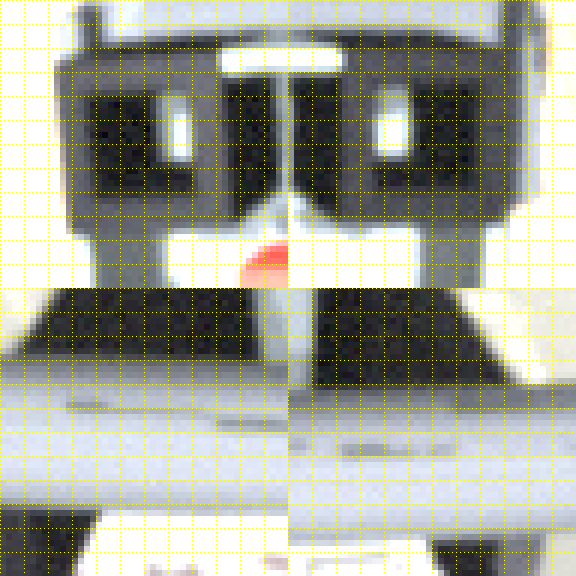

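Both front holes are clear, at about (167,155.5) and (346.4,151). The gripper hides the back ones in this view.

Run:
```python
from h import *
im,d,p,r=wload('w2')
w=wplane([(167,155.5),(346.4,151)],.053,p,r)[:,:2]; print(w)
y=w[1]-w[0]; th=np.arctan2(-y[0],y[1]); print(np.linalg.norm(y),'yaw',np.degrees(th),'centre',w.mean(0)+.06*np.array([np.cos(th),np.sin(th)]))
im,d,p,r=wload('w1')
w=wplane([(182.5,134),(331.4,129.7),(191.5,226.8),(326.8,225.4)],.053,p,r)[:,:2]; print('w1',w.mean(0))
# tray from w1 + top : handle by top depth, plane at z=.123
z=np.load('pics/top0.npz');im,P=z['im'],z['P']
c=ctrl.calibration('top'); f=192/np.tan(np.radians(c['vertical_fov'])/2)
Rc=cv2.Rodrigues(c['rvec'])[0]; o=-Rc.T@c['tvec']
m=(P[...,2]>.105)&(P[...,2]<.14); m[:,:315]=0;m[:,405:]=0;m[:135]=0;m[220:]=0
v,u=np.nonzero(m); D=np.stack([(u-c['cx'])/f,(v-c['cy'])/f,np.ones(len(u))],1)@Rc
W=o+D*((.123-o[2])/D[:,2])[:,None]; print('handle',cv2.minAreaRect((W[:,:2]*1000).astype(np.float32)),W.mean(0))
h,wd=.561,-.3206
# move to a view pose over tray: TCP (0.555,-0.32,0.25)
o=ctrl.get_obs(); Rw=R.from_euler('xyz',o['orientation'],degrees=True).as_matrix()
print(Rw.T@(np.array([.555,-.32,.23])-o['tool_pos'])*1000)
```

```text
[[ 0.55148769 -0.0650845 ]
 [ 0.54090821  0.11393268]]
0.17932951642513617 yaw 3.382107110086744 centre [0.60609345 0.02796377]
w1 [0.60744117 0.02919239]
handle ((560.5239868164062, -318.54547119140625), (17.990877151489258, 113.85115814208984), 87.81934356689453) [ 0.55986517 -0.31872804  0.123     ]
[  37.98478013 -345.49250559  -47.81360484]
```

Call:
arm_command(steps=[{"translation": [4, -20, -40], "rotation": [0, 0, 0], "claw": 87}, {"translation": [8, -60, -68], "rotation": [0, 0, 0.2], "claw": 87}, {"translation": [13, -108, -68], "rotation": [0, 0, 0.4], "claw": 87}, {"translation": [18, -156, -68], "rotation": [0, 0, 0.6], "claw": 87}, {"translation": [24, -204, -68], "rotation": [0, 0, 0.86], "claw": 87}])

```text
clock: 3.1
tool_pos: [0.564, -0.1798, 0.2514]
orientation: [-180.0, 0.3, 177.7]
force: [0.9, -0.2, -1.0]
opening: 0.0873
gripper_force: 0.0
```

Call:
arm_command(steps=[{"translation": [-4, -46, 0], "rotation": [0, 0, 0], "claw": 87}, {"translation": [1, -94, 0], "rotation": [0, 0, 0], "claw": 87}, {"translation": [6, -142, 0], "rotation": [0, 0, 0], "claw": 87}, {"translation": [6, -142, 0], "rotation": [0, 0, 0], "claw": 87}, {"translation": [6, -142, 0], "rotation": [0, 0, 0], "claw": 87}])

```text
clock: 3.6
tool_pos: [0.5515, -0.3212, 0.2499]
orientation: [-179.9, 0.1, 177.5]
force: [0.6, 0.2, -0.6]
opening: 0.0866
gripper_force: 0.0
```

Run:
```python
from h import *
o=wsnap('w3'); print(o['tool_pos'],o['orientation'])
```

```text
[ 0.55149927 -0.3212253   0.24990665] [-1.79949895e+02  1.40476643e-01  1.77524693e+02]
```

View pics/w3.png

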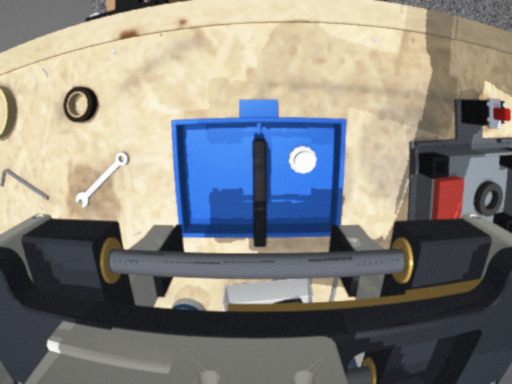

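The whole rim shows, with corners at about (172,120), (346,118), (335,237) and (181,238), and the handle runs down col 260. I'll fit the rim by mask.

Run:
```python
from h import *
im,d,p,r=wload('w3')
hsv=cv2.cvtColor(im,cv2.COLOR_RGB2HSV)
m=((hsv[...,0]>100)&(hsv[...,0]<130)&(hsv[...,1]>120)).astype(np.uint8)
m[:,:150]=0;m[:,370:]=0;m[260:]=0
# edges: sub-sampled along the four sides, skip tab cols
E={}
rows=range(130,225,3)
E['R']=[(np.nonzero(m[v])[0].min()-.5,v) for v in rows]; E['L']=[(np.nonzero(m[v])[0].max()+.5,v) for v in rows]
cf=[u for u in range(185,335,4) if not 235<u<283]
E['F']=[(u,np.nonzero(m[:,u])[0].min()-.5) for u in cf]
E['B']=[(u,np.nonzero(m[:,u])[0].max()+.5) for u in range(192,325,4) if not 248<u<272]
ln={}
for k,e in E.items():
    w=wplane(e,.052,p,r)[:,:2]; 
    for _ in range(3):
        c=np.median(w,0); vx,vy,x,y=cv2.fitLine((w*1000).astype(np.float32),cv2.DIST_HUBER,0,.3,.001).ravel()
        res=(w[:,0]*1000-x)*(-vy)+(w[:,1]*1000-y)*vx; w=w[abs(res)<2]
    ln[k]=(vx,vy,x,y); print(k,len(w),'dir',round(float(np.degrees(np.arctan2(vy,vx))),2),round(float(x),1),round(float(y),1),'rms',res.std().round(2))
def X(a,b):
    a,b=ln[a],ln[b]; s=np.linalg.solve([[a[0],-b[0]],[a[1],-b[1]]],[b[2]-a[2],b[3]-a[3]]); return np.array([a[2]+s[0]*a[0],a[3]+s[0]*a[1]])
C={k:X(*k) for k in('FR','FL','BR','BL')}; print({k:v.round(1).tolist() for k,v in C.items()})
print('widths',[np.linalg.norm(C[a]-C[b]).round(1) for a,b in(('FR','FL'),('BR','BL'),('FR','BR'),('FL','BL'))],'centre',sum(C.values())/4)
# handle: dark column at z=.123
dark=(im.max(2)<60).astype(np.uint8)
for v in (150,170,190,205):
    q=np.nonzero(dark[v,245:275])[0]+245; print(v,q.min(),q.max(),wplane([((q.min()+q.max())/2,v)],.123,p,r)[0].round(4))
```

```text
R 32 dir -1.75 539.9 -424.7 rms 0.39
L 32 dir -1.96 578.5 -214.0 rms 0.4
F 26 dir 87.96 485.2 -330.8 rms 0.34
B 29 dir 87.87 637.3 -328.9 rms 0.3
{'FR': [481.8999938964844, -423.0], 'FL': [489.5, -210.89999389648438], 'BR': [633.5999755859375, -427.6000061035156], 'BL': [641.5, -216.10000610351562]}
widths [np.float32(212.2), np.float32(211.6), np.float32(151.8), np.float32(152.2)] centre [ 561.63196 -319.39398]
150 254 265 [ 0.5157 -0.3175  0.123 ]
170 254 265 [ 0.5354 -0.3183  0.123 ]
190 255 265 [ 0.5556 -0.3187  0.123 ]
205 254 265 [ 0.5712 -0.3198  0.123 ]
```

Call:
arm_command(steps=[{"translation": [-10, 2, 40], "rotation": [0, 0, -0.1], "claw": 87}, {"translation": [-10, 2, 80], "rotation": [0, 0, -0.1], "claw": 87}, {"translation": [-10, 2, 120], "rotation": [0, 0, -0.1], "claw": 87}, {"translation": [-10, 2, 145], "rotation": [0, 0, -0.1], "claw": 87}, {"translation": [-10, 2, 156], "rotation": [0, 0, -0.1], "claw": 87}])

```text
clock: 4.15
tool_pos: [0.561, -0.3159, 0.0904]
orientation: [180.0, -0.1, 178.3]
force: [-0.8, -0.7, -0.2]
opening: 0.0868
gripper_force: 0.0
```

Call:
arm_command(steps=[{"translation": [0, 0, 0], "rotation": [0, 0, 0], "claw": 60}, {"translation": [0, 0, 0], "rotation": [0, 0, 0], "claw": 40}, {"translation": [0, 0, 0], "rotation": [0, 0, 0], "claw": 24}, {"translation": [0, 0, 0], "rotation": [0, 0, 0], "claw": 18}, {"translation": [0, 0, 0], "rotation": [0, 0, 0], "claw": 12}])

```text
clock: 4.65
tool_pos: [0.5618, -0.3178, 0.0932]
orientation: [-180.0, 0.1, 178.2]
force: [-0.1, 0.4, -0.4]
opening: 0.0526
gripper_force: 0.0
```

Call:
arm_command(steps=[{"translation": [0, 0, 0], "rotation": [0, 0, 0], "claw": 5}, {"translation": [0, 0, 0], "rotation": [0, 0, 0], "claw": 5}, {"translation": [0, 0, 0], "rotation": [0, 0, 0], "claw": 5}, {"translation": [0, 0, 0], "rotation": [0, 0, 0], "claw": 5}, {"translation": [0, 0, 0], "rotation": [0, 0, 0], "claw": 5}])

```text
clock: 5.15
tool_pos: [0.5613, -0.3178, 0.0921]
orientation: [-180.0, -0.0, 178.2]
force: [0.1, 0.6, -0.3]
opening: 0.0139
gripper_force: 30.0
```

Call:
arm_command(steps=[{"translation": [0, 0, -8], "rotation": [0, 0, 0], "claw": 5}, {"translation": [0, 0, -24], "rotation": [0, 0, 0], "claw": 5}, {"translation": [0, 0, -48], "rotation": [0, 0, 0], "claw": 5}, {"translation": [0, 0, -75], "rotation": [0, 0, 0], "claw": 5}, {"translation": [0, 0, -95], "rotation": [0, 0, 0], "claw": 5}])

```text
clock: 5.65
tool_pos: [0.5609, -0.3174, 0.1881]
orientation: [180.0, -0.0, 178.2]
force: [0.8, 0.3, -6.0]
opening: 0.0137
gripper_force: 30.0
```

Call:
arm_command(steps=[{"translation": [-1, 8, -5], "rotation": [0, 0, 0], "claw": 5}, {"translation": [-3, 24, -5], "rotation": [0, 0, 0], "claw": 5}, {"translation": [-5, 48, -5], "rotation": [0, 0, 0], "claw": 5}, {"translation": [-8, 76, -5], "rotation": [0, 0, 0], "claw": 5}, {"translation": [-11, 104, -5], "rotation": [0, 0, 0], "claw": 5}])

```text
clock: 6.15
tool_pos: [0.5743, -0.2116, 0.1897]
orientation: [179.9, -0.2, 178.2]
force: [0.1, -0.4, -6.4]
opening: 0.014
gripper_force: 30.0
```

Call:
arm_command(steps=[{"translation": [-3, 28, 0], "rotation": [0, 0, -0.2], "claw": 5}, {"translation": [-6, 56, 0], "rotation": [0, 0, -0.4], "claw": 5}, {"translation": [-9, 84, 0], "rotation": [0, 0, -0.6], "claw": 5}, {"translation": [-12, 112, 0], "rotation": [0, 0, -0.8], "claw": 5}, {"translation": [-15, 140, 0], "rotation": [0, 0, -1.04], "claw": 5}])

```text
clock: 6.65
tool_pos: [0.5935, -0.072, 0.1899]
orientation: [180.0, -0.2, -176.5]
force: [0.5, -0.4, -5.4]
opening: 0.0136
gripper_force: 30.0
```

```bash
cat > go.py <<'E'
import sys
from h import *
o=ctrl.get_obs(); t=[float(a) for a in sys.argv[1:5]]
Rw=R.from_euler('xyz',o['orientation'],degrees=True)
print('t',o['clock'],'p',o['tool_pos'].round(4),'rpy',o['orientation'].round(2),'F',o['force'].round(1),'M',o['moment'].round(2),'open',round(o['opening'],4))
if t:
    print('shift',(Rw.inv().apply(np.array(t[:3])-o['tool_pos'])*1000).round(1),'rot/5deg',(np.degrees((Rw.inv()*R.from_euler('xyz',[180,0,t[3]],degrees=True)).as_rotvec())/5).round(2))
E
python3 go.py .607 .029 .165 -176.6
```

```text
t 6.65 p [ 0.5935 -0.072   0.1899] rpy [ 179.97   -0.2  -176.54] F [ 0.5 -0.4 -5.4] M [-0.07 -0.16 -0.  ] open 0.0136
shift [-19.7 100.   24.9] rot/5deg [ 0.01 -0.04  0.01]
```

Call:
arm_command(steps=[{"translation": [-5, 28, 0], "rotation": [0, -0.01, 0], "claw": 5}, {"translation": [-11, 54, 0], "rotation": [0, -0.02, 0], "claw": 5}, {"translation": [-16, 78, 0], "rotation": [0, -0.04, 0], "claw": 5}, {"translation": [-19, 94, 0], "rotation": [0, -0.04, 0], "claw": 5}, {"translation": [-19.7, 100, 5], "rotation": [0, -0.04, 0], "claw": 5}])

```text
clock: 7.15
tool_pos: [0.6083, 0.0287, 0.1862]
orientation: [180.0, 0.1, -176.5]
force: [-0.2, -0.2, -6.6]
opening: 0.0138
gripper_force: 30.0
```

Call:
arm_command(steps=[{"translation": [0, 0, 10], "rotation": [0, 0, 0], "claw": 5}, {"translation": [0, 0, 20], "rotation": [0, 0, 0], "claw": 5}, {"translation": [0, 0, 20], "rotation": [0, 0, 0], "claw": 5}, {"translation": [0, 0, 20], "rotation": [0, 0, 0], "claw": 5}])

```text
clock: 7.55
tool_pos: [0.6084, 0.0254, 0.1664]
orientation: [-180.0, 0.1, -176.7]
force: [0.5, 0.2, -7.0]
opening: 0.0137
gripper_force: 30.0
```

```bash
python3 go.py .607 .029 .150 -176.6; python3 -c "
from h import *
wsnap('w4'); snap('top','top4.png'); im,_=snap('scene'); cv2.imwrite('pics/s4.png',cv2.resize(im[130:260,180:380,::-1],None,fx=4,fy=4,interpolation=2))"
```

```text
t 7.55 p [0.6084 0.0254 0.1664] rpy [-1.7997e+02  1.2000e-01 -1.7666e+02] F [ 0.5  0.2 -7. ] M [-0.07 -0.09  0.04] open 0.0137
shift [ 1.2  3.6 16.4] rot/5deg [-0.01  0.02 -0.01]
```

View pics/w4.png

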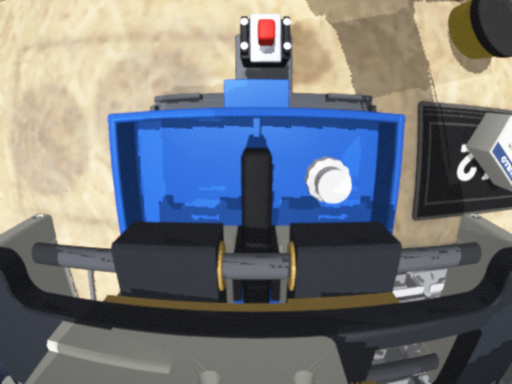

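The tray is held level over the dock, with the tool inside at (328,180) and the tab at (257,93) lined up with the latch. I'll check the scatter in the position reading.

Call:
arm_command(steps=[{"translation": [0, 0, 0], "rotation": [0, 0, 0], "claw": 5}, {"translation": [0, 0, 0], "rotation": [0, 0, 0], "claw": 5}])

```text
clock: 7.9
tool_pos: [0.6089, 0.0263, 0.1674]
orientation: [180.0, 0.2, -176.6]
force: [0.3, -0.6, -6.3]
opening: 0.0138
gripper_force: 30.0
```

Run:
```python
from h import *
for i in range(4):
    o=ctrl.get_obs(); print(o['tool_pos'].round(4),o['orientation'].round(2),o['joint_pos'].round(2)); ctrl.snapshot('top')
# rim in w4 in the tool frame: visible front edge + sides near the front, held tray (rim is 61 mm below grasp)
im,d,p,r=wload('w4'); hsv=cv2.cvtColor(im,cv2.COLOR_RGB2HSV)
```

```text
[0.6089 0.0263 0.1674] [ 179.99    0.23 -176.62] [ 2.0860e+01  1.6810e+01 -1.2860e+01  7.0000e-02 -6.0110e+01 -1.0751e+02]
[0.6089 0.0264 0.1674] [ 179.99    0.23 -176.61] [ 2.0860e+01  1.6810e+01 -1.2860e+01  7.0000e-02 -6.0110e+01 -1.0751e+02]
[0.6089 0.0264 0.1673] [ 179.99    0.22 -176.61] [ 2.0870e+01  1.6810e+01 -1.2860e+01  7.0000e-02 -6.0110e+01 -1.0751e+02]
[0.6088 0.0264 0.1673] [ 179.99    0.22 -176.61] [ 2.0870e+01  1.6820e+01 -1.2860e+01  7.0000e-02 -6.0110e+01 -1.0751e+02]
```

Call:
arm_command(steps=[{"translation": [1.7, 2.7, 5], "rotation": [0, 0, 0], "claw": 5}, {"translation": [1.7, 2.7, 10], "rotation": [0, 0, 0], "claw": 5}, {"translation": [1.7, 2.7, 12], "rotation": [0, 0, 0], "claw": 5}, {"translation": [1.7, 2.7, 12], "rotation": [0, 0, 0], "claw": 5}, {"translation": [1.7, 2.7, 12], "rotation": [0, 0, 0], "claw": 5}])

```text
clock: 8.6
tool_pos: [0.607, 0.029, 0.155]
orientation: [-180.0, 0.2, -176.6]
force: [0.1, -0.7, -6.2]
opening: 0.0139
gripper_force: 30.0
```

```bash
python3 go.py .607 .029 .145 -176.6
```

```text
t 8.6 p [0.607 0.029 0.155] rpy [-179.99    0.19 -176.6 ] F [ 0.1 -0.7 -6.2] M [-0.08 -0.04 -0.03] open 0.0139
shift [ 0.1 -0.  10. ] rot/5deg [-0.    0.04  0.  ]
```

Position is right. Descending gently; contact with the block tops is expected at z ≈ 0.1455, home at about 0.1335.

Call:
arm_command(steps=[{"translation": [0, 0, 2], "rotation": [0, 0.04, 0], "claw": 5}, {"translation": [0, 0, 4], "rotation": [0, 0.04, 0], "claw": 5}, {"translation": [0, 0, 6], "rotation": [0, 0.04, 0], "claw": 5}, {"translation": [0, 0, 8], "rotation": [0, 0.04, 0], "claw": 5}, {"translation": [0, 0, 9], "rotation": [0, 0.04, 0], "claw": 5}])

```text
clock: 9.1
tool_pos: [0.6069, 0.029, 0.1458]
orientation: [-180.0, -0.0, -176.6]
force: [-0.0, 0.1, -6.4]
opening: 0.0134
gripper_force: 30.0
```

Call:
arm_command(steps=[{"translation": [0, 0, 1], "rotation": [0, 0, 0], "claw": 5}, {"translation": [0, 0, 2], "rotation": [0, 0, 0], "claw": 5}, {"translation": [0, 0, 2], "rotation": [0, 0, 0], "claw": 5}])

```text
clock: 9.4
tool_pos: [0.6069, 0.029, 0.144]
orientation: [-180.0, -0.0, -176.6]
force: [-0.1, -0.8, -7.1]
opening: 0.0137
gripper_force: 30.0
```

```bash
python3 go.py .607 .029 .140 -176.6
```

```text
t 9.4 p [0.6069 0.029  0.144 ] rpy [-1.8000e+02 -1.0000e-02 -1.7661e+02] F [-0.1 -0.8 -7.1] M [-0.07  0.   -0.03] open 0.0137
shift [-0.1  0.   4. ] rot/5deg [-0. -0. -0.]
```

Call:
arm_command(steps=[{"translation": [0, 0, 1], "rotation": [0, 0, 0], "claw": 5}, {"translation": [0, 0, 2], "rotation": [0, 0, 0], "claw": 5}, {"translation": [0, 0, 2], "rotation": [0, 0, 0], "claw": 5}])

```text
clock: 9.7
tool_pos: [0.6073, 0.0288, 0.1426]
orientation: [-180.0, 0.0, -176.6]
force: [-0.8, -1.1, -0.9]
opening: 0.0137
gripper_force: 30.0
```

Call:
arm_command(steps=[{"translation": [0, 0, 1], "rotation": [0, 0, 0], "claw": 5}, {"translation": [0, 0, 2], "rotation": [0, 0, 0], "claw": 5}, {"translation": [0, 0, 2], "rotation": [0, 0, 0], "claw": 5}])

```text
clock: 10.0
tool_pos: [0.6075, 0.0284, 0.1411]
orientation: [-180.0, 0.1, -176.6]
force: [-1.7, -4.1, 5.0]
opening: 0.0136
gripper_force: 30.0
```

```bash
python3 go.py .607 .029 .135 -176.6
```

```text
t 10.0 p [0.6075 0.0284 0.1411] rpy [-1.7996e+02  7.0000e-02 -1.7660e+02] F [-1.7 -4.1  5. ] M [-1.17  0.71 -0.04] open 0.0136
shift [0.5 0.6 6.1] rot/5deg [-0.01  0.01  0.  ]
```

Call:
arm_command(steps=[{"translation": [0.4, -0.6, -1], "rotation": [0, 0, 0], "claw": 5}, {"translation": [0.8, -1.2, -1], "rotation": [0, 0, 0], "claw": 5}, {"translation": [0.8, -1.2, 0], "rotation": [0, 0, 0], "claw": 5}, {"translation": [0.8, -1.2, 0.5], "rotation": [0, 0, 0], "claw": 5}, {"translation": [0.8, -1.2, 0.5], "rotation": [0, 0, 0], "claw": 5}])

```text
clock: 10.5
tool_pos: [0.6071, 0.0276, 0.1403]
orientation: [-180.0, 0.1, -176.6]
force: [0.3, -3.9, 4.7]
opening: 0.0138
gripper_force: 30.0
```

```bash
python3 go.py .607 .029 .135 -176.6
```

```text
t 10.5 p [0.6071 0.0276 0.1403] rpy [-1.7998e+02  1.0000e-01 -1.7659e+02] F [ 0.3 -3.9  4.7] M [-0.92 -0.05 -0.05] open 0.0138
shift [-0.   1.4  5.3] rot/5deg [-0.    0.02  0.  ]
```

Call:
arm_command(steps=[{"translation": [0, -0.6, -0.5], "rotation": [0, 0, 0], "claw": 5}, {"translation": [0, -1.2, -0.5], "rotation": [0, 0, 0], "claw": 5}, {"translation": [0, -1.2, 0.5], "rotation": [0, 0, 0], "claw": 5}, {"translation": [0, -1.2, 1], "rotation": [0, 0, 0], "claw": 5}, {"translation": [0, -1.2, 1], "rotation": [0, 0, 0], "claw": 5}])

```text
clock: 11.0
tool_pos: [0.6069, 0.0263, 0.1391]
orientation: [-180.0, 0.1, -176.6]
force: [0.6, -4.3, 5.4]
opening: 0.0139
gripper_force: 30.0
```

```bash
python3 go.py .607 .029 .135 -176.6
```

```text
t 11.0 p [0.6069 0.0263 0.1391] rpy [-1.7997e+02  6.0000e-02 -1.7659e+02] F [ 0.6 -4.3  5.4] M [-0.85 -0.32 -0.04] open 0.0139
shift [-0.3  2.7  4.1] rot/5deg [-0.01  0.01  0.  ]
```

Call:
arm_command(steps=[{"translation": [0, -0.6, -0.5], "rotation": [0, 0, 0], "claw": 5}, {"translation": [0, -1.2, -0.5], "rotation": [0, 0, 0], "claw": 5}, {"translation": [0, -1.2, 0.5], "rotation": [0, 0, 0], "claw": 5}, {"translation": [0, -1.2, 1], "rotation": [0, 0, 0], "claw": 5}, {"translation": [0, -1.2, 1], "rotation": [0, 0, 0], "claw": 5}])

```text
clock: 11.5
tool_pos: [0.607, 0.0251, 0.1382]
orientation: [-180.0, 0.1, -176.6]
force: [1.1, -2.8, 7.7]
opening: 0.0143
gripper_force: 30.0
```

```bash
python3 go.py .607 .029 .135 -176.6; python3 -c "
from h import *
wsnap('w5'); im,_=snap('scene'); cv2.imwrite('pics/s5.png',cv2.resize(im[130:260,180:380,::-1],None,fx=4,fy=4,interpolation=2))"
```

```text
t 11.5 p [0.607  0.0251 0.1382] rpy [-1.7997e+02  6.0000e-02 -1.7658e+02] F [ 1.1 -2.8  7.7] M [-0.68 -0.29  0.01] open 0.0143
shift [-0.2  3.8  3.2] rot/5deg [-0.01  0.01  0.  ]
```

View pics/s5.png

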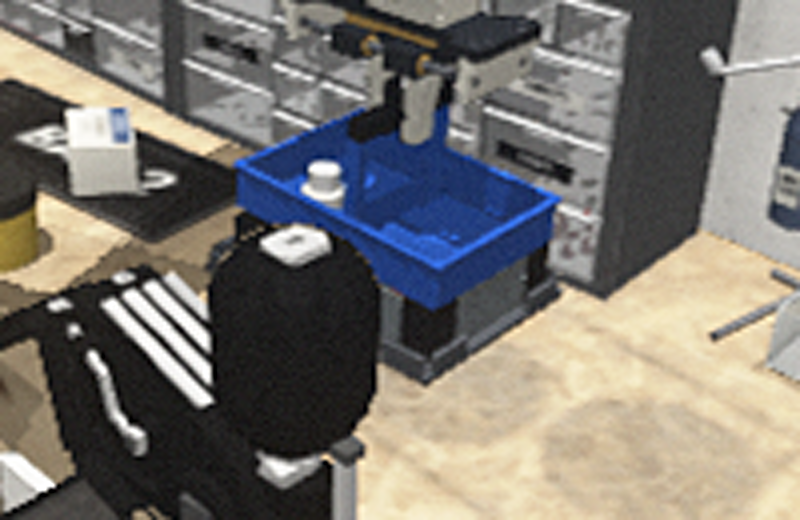

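The scene crop shows the tray nearly level over the lower tray, with no feet visible on the near side and the tool still inside. I'll check for slip in the grip between w4 and w5.

Run:
```python
from h import *
for f in('w4','w5'):
    im,d,p,r=wload(f); hsv=cv2.cvtColor(im,cv2.COLOR_RGB2HSV)
    m=((hsv[...,0]>100)&(hsv[...,0]<130)&(hsv[...,1]>120))
    F=np.array([[u,np.nonzero(m[60:,u])[0].min()+60] for u in list(range(125,215,3))+list(range(300,395,3))])
    print(f,'front row fit',np.polyfit(F[:,0]-256,F[:,1],1).round(3),'L/R cols',[ (np.nonzero(m[v,:420])[0].min(),np.nonzero(m[v,:420])[0].max()) for v in(130,160,190)])
    # mean depth of rim strips
    print('depth front rim L,R', [np.median(d[114:119,a:b]).round(4) for a,b in((125,200),(310,395))],'sides',np.median(d[130:200,112:116]).round(4),np.median(d[130:200,395:400]).round(4))
    # sockets/dock rail: front rail of dock visible
```

```text
w4 front row fit [1.0000e-03 1.1009e+02] L/R cols [(np.int64(109), np.int64(403)), (np.int64(111), np.int64(401)), (np.int64(115), np.int64(397))]
depth front rim L,R [np.float32(0.1912), np.float32(0.1913)] sides 0.2 0.2003
w5 front row fit [3.00000e-03 1.10066e+02] L/R cols [(np.int64(115), np.int64(409)), (np.int64(117), np.int64(407)), (np.int64(120), np.int64(404))]
depth front rim L,R [np.float32(0.1938), np.float32(0.1883)] sides 0.2991 0.2014
```

```bash
cat > tilt.py <<'E'
import sys
from h import *
def rimtilt(f):
    im,d,p,r=wload(f); hsv=cv2.cvtColor(im,cv2.COLOR_RGB2HSV)
    m=((hsv[...,0]>100)&(hsv[...,0]<130)&(hsv[...,1]>120)); m[:100]=0; m[215:]=0; m[:,:105]=0; m[:,415:]=0
    v,u=np.nonzero(m&(d>0)); o,D=wray(np.stack([u,v],1),p,r)
    H=ctrl.calibration('wrist')['hand_eye'];Rw=R.from_euler('xyz',r,degrees=True).as_matrix()
    P=o+D*(d[v,u]/(D@(Rw@H[:3,2])))[:,None]; Q=P-p
    for nm,zc in(('floor',-.076),('rim',-.042)):
        k=abs(Q[:,2]-zc)<.012; q=Q[k]
        if nm=='floor': q=q[(abs(q[:,1])<.085)&(abs(q[:,1])>.015)]
        else: q=q[(q[:,0]<-.06)|(abs(q[:,1])>.09)]
        for _ in range(4):
            A=np.c_[q[:,:2],np.ones(len(q))]; s=np.linalg.lstsq(A,q[:,2],rcond=None)[0]; e=q[:,2]-A@s; q=q[abs(e)<max(.003,1.5*e.std())]
        print(f,nm,len(q),'dz/dx,dz/dy deg',np.degrees(np.arctan(s[:2])).round(2),'z under TCP mm',(s[2]*1000).round(1))
for f in sys.argv[1:]: rimtilt(f)
E
python3 tilt.py w4 w5
python3 - <<'E'
from h import *
im,d,p,r=wload('w5')
print(d[108:122:2,120:400:25].round(3))
E
```

```text
w4 floor 14223 dz/dx,dz/dy deg [ 0.14 -0.04] z under TCP mm -76.2
w4 rim 4316 dz/dx,dz/dy deg [-0.47 -0.07] z under TCP mm -41.2
w5 floor 14225 dz/dx,dz/dy deg [-0.03  2.41] z under TCP mm -75.9
w5 rim 4238 dz/dx,dz/dy deg [-1.12  2.32] z under TCP mm -41.6
[[0.283 0.    0.276 0.276 0.192 0.192 0.19  0.19  0.277 0.276 0.276 0.283]
 [0.283 0.264 0.195 0.192 0.192 0.191 0.19  0.19  0.189 0.188 0.276 0.283]
 [0.283 0.193 0.193 0.192 0.192 0.191 0.191 0.191 0.189 0.188 0.187 0.283]
 [0.194 0.194 0.193 0.192 0.192 0.192 0.191 0.19  0.19  0.189 0.186 0.187]
 [0.195 0.195 0.194 0.193 0.193 0.192 0.191 0.191 0.19  0.19  0.188 0.186]
 [0.196 0.195 0.194 0.194 0.228 0.228 0.227 0.225 0.191 0.189 0.189 0.186]
 [0.196 0.196 0.229 0.229 0.228 0.229 0.227 0.226 0.224 0.224 0.19  0.188]]
```

The tray rolled 2.4° in the grip: the feet stayed captured while the tool moved -y. I'll undo that shift and lift clear.

Call:
arm_command(steps=[{"translation": [0, 1.5, -3], "rotation": [0, 0, 0], "claw": 5}, {"translation": [0, 3, -6], "rotation": [0, 0, 0], "claw": 5}, {"translation": [0, 3, -12], "rotation": [0, 0, 0], "claw": 5}, {"translation": [0, 3, -14], "rotation": [0, 0, 0], "claw": 5}, {"translation": [0, 3, -14], "rotation": [0, 0, 0], "claw": 5}])

```text
clock: 12.1
tool_pos: [0.6057, 0.0285, 0.1511]
orientation: [180.0, -0.1, -176.6]
force: [-0.4, 0.3, -6.3]
opening: 0.0141
gripper_force: 30.0
```

```bash
python3 -c "
from h import *
wsnap('w6')"; python3 tilt.py w6; python3 go.py .607 .028 .15 -176.6
python3 - <<'E'
from h import *
for f in('w4','w6'):
    im,d,p,r=wload(f); hsv=cv2.cvtColor(im,cv2.COLOR_RGB2HSV)
    m=((hsv[...,0]>100)&(hsv[...,0]<130)&(hsv[...,1]>120))
    F=np.array([[u,np.nonzero(m[60:,u])[0].min()+60] for u in list(range(125,215,3))+list(range(300,395,3))])
    z=p[2]-.042
    a=wplane([[256-100,np.polyval(np.polyfit(F[:,0],F[:,1],1),156)],[356,np.polyval(np.polyfit(F[:,0],F[:,1],1),356)]],z,p,r)
    L=[(np.nonzero(m[v,:420])[0].min()-.5,v) for v in range(125,205,5)]; Rr=[(np.nonzero(m[v,:420])[0].max()+.5,v) for v in range(125,205,5)]
    l=wplane(L,z,p,r)-p; q=wplane(Rr,z,p,r)-p
    e=a[1]-a[0]; print(f,'front edge yaw',np.degrees(np.arctan2(-e[0],e[1])).round(2),'front x rel',(a[:,0]-p[0]).round(4),'tool yaw',r[2].round(2),'mid y rel', ((l[:,1]+q[:,1])/2)[::5].round(4),'width',(q[:,1]-l[:,1]).mean().round(4),'side dirs',[np.degrees(np.polyfit(k[:,0],k[:,1],1)[0]).round(2) for k in(l,q)])
E
```

```text
w6 floor 14248 dz/dx,dz/dy deg [-0.12  0.5 ] z under TCP mm -76.0
w6 rim 4267 dz/dx,dz/dy deg [-0.92  0.48] z under TCP mm -41.3
t 12.15 p [0.6057 0.0285 0.151 ] rpy [ 1.800e+02 -7.000e-02 -1.766e+02] F [-0.1 -0.1 -5.4] M [-0.04 -0.04  0.01] open 0.0138
shift [-1.3 -0.6  1. ] rot/5deg [ 0.   -0.01 -0.  ]
w4 front edge yaw 3.2 front x rel [-0.0721 -0.0798] tool yaw -176.66 mid y rel [-0.0051 -0.004  -0.003  -0.0018] width 0.2138 side dirs [np.float64(3.56), np.float64(3.16)]
w6 front edge yaw 3.22 front x rel [-0.0723 -0.0801] tool yaw -176.6 mid y rel [-0.0043 -0.0028 -0.0021 -0.0009] width 0.214 side dirs [np.float64(3.29), np.float64(3.12)]
```

Call:
arm_command(steps=[{"translation": [-0.8, 0, 0], "rotation": [0.1, 0, -0.1], "claw": 5}, {"translation": [-0.8, 0, 2], "rotation": [0.1, 0, -0.1], "claw": 5}, {"translation": [-0.8, 0, 4], "rotation": [0.1, 0, -0.1], "claw": 5}, {"translation": [-0.8, 0, 4], "rotation": [0.1, 0, -0.1], "claw": 5}])

```text
clock: 12.55
tool_pos: [0.6066, 0.0284, 0.1469]
orientation: [-179.5, -0.1, -176.1]
force: [0.5, -0.1, -6.5]
opening: 0.0138
gripper_force: 30.0
```

```bash
python3 -c "
from h import *
wsnap('w7')"; python3 tilt.py w7; python3 go.py .6065 .0285 .145 -176.1
```

```text
w7 floor 14215 dz/dx,dz/dy deg [-0.02  0.  ] z under TCP mm -76.0
w7 rim 4261 dz/dx,dz/dy deg [-0.9  -0.05] z under TCP mm -41.4
t 12.6 p [0.6068 0.0284 0.1472] rpy [-1.7949e+02 -5.0000e-02 -1.7611e+02] F [ 0.6  0.2 -5.9] M [-0.01 -0.01  0.04] open 0.0138
shift [0.3 0.2 2.2] rot/5deg [-0.1  -0.01 -0.  ]
```

Level. Down in small steps.

Call:
arm_command(steps=[{"translation": [0, 0, 1], "rotation": [0, 0, 0], "claw": 5}, {"translation": [0, 0, 2], "rotation": [0, 0, 0], "claw": 5}, {"translation": [0, 0, 3], "rotation": [0, 0, 0], "claw": 5}, {"translation": [0, 0, 3], "rotation": [0, 0, 0], "claw": 5}])

```text
clock: 13.0
tool_pos: [0.6069, 0.0283, 0.1444]
orientation: [-179.5, -0.0, -176.1]
force: [-0.4, 0.4, -6.8]
opening: 0.0139
gripper_force: 30.0
```

Call:
arm_command(steps=[{"translation": [0, 0, 0.7], "rotation": [0, 0, 0], "claw": 5}, {"translation": [0, 0, 1.5], "rotation": [0, 0, 0], "claw": 5}, {"translation": [0, 0, 1.5], "rotation": [0, 0, 0], "claw": 5}])

```text
clock: 13.3
tool_pos: [0.6072, 0.0284, 0.1434]
orientation: [-179.5, 0.0, -176.1]
force: [-0.3, 0.2, -4.3]
opening: 0.014
gripper_force: 30.0
```

```bash
python3 go.py .6065 .0285 .14 -176.1;python3 -c "
from h import *
wsnap('w8')"; python3 tilt.py w8
```

```text
t 13.3 p [0.6072 0.0284 0.1434] rpy [-1.795e+02  2.000e-02 -1.761e+02] F [-0.3  0.2 -4.3] M [-0.    0.08 -0.02] open 0.014
shift [0.7 0.2 3.3] rot/5deg [-0.1  0.   0. ]
w8 floor 14203 dz/dx,dz/dy deg [-0.04  0.04] z under TCP mm -76.0
w8 rim 4267 dz/dx,dz/dy deg [-0.9  -0.03] z under TCP mm -41.4
```

Call:
arm_command(steps=[{"translation": [0, 0, 0.5], "rotation": [0, 0, 0], "claw": 5}, {"translation": [0, 0, 1], "rotation": [0, 0, 0], "claw": 5}, {"translation": [0, 0, 1], "rotation": [0, 0, 0], "claw": 5}])

```text
clock: 13.65
tool_pos: [0.6076, 0.0284, 0.1431]
orientation: [-179.5, 0.1, -176.1]
force: [-2.2, 0.1, 5.0]
opening: 0.0141
gripper_force: 30.0
```

```bash
python3 go.py .6065 .0285 .14 -176.1;python3 -c "
from h import *
wsnap('w9')"; python3 tilt.py w9
```

```text
t 13.65 p [0.6076 0.0284 0.1431] rpy [-1.7950e+02  9.0000e-02 -1.7608e+02] F [-2.2  0.1  5. ] M [ 0.01  0.85 -0.03] open 0.0141
shift [1.1 0.2 3.1] rot/5deg [-0.1   0.02  0.  ]
w9 floor 14224 dz/dx,dz/dy deg [-0.13  0.03] z under TCP mm -76.0
w9 rim 4406 dz/dx,dz/dy deg [-0.84 -0.02] z under TCP mm -41.2
```

Call:
arm_command(steps=[{"translation": [0.5, 0, -0.7], "rotation": [0, 0, 0], "claw": 5}, {"translation": [1, 0, -0.7], "rotation": [0, 0, 0], "claw": 5}, {"translation": [1.5, 0, -0.4], "rotation": [0, 0, 0], "claw": 5}, {"translation": [1.5, 0, 0], "rotation": [0, 0, 0], "claw": 5}, {"translation": [1.5, 0, 0], "rotation": [0, 0, 0], "claw": 5}])

```text
clock: 14.2
tool_pos: [0.6067, 0.0284, 0.1431]
orientation: [-179.5, 0.1, -176.1]
force: [0.3, -0.2, 6.0]
opening: 0.0137
gripper_force: 30.0
```

```bash
python3 go.py .6065 .0285 .14 -176.1
```

```text
t 14.2 p [0.6067 0.0284 0.1431] rpy [-1.7950e+02  1.4000e-01 -1.7608e+02] F [ 0.3 -0.2  6. ] M [-0.15 -0.59 -0.03] open 0.0137
shift [0.2 0.1 3.1] rot/5deg [-0.1   0.03  0.  ]
```

Call:
arm_command(steps=[{"translation": [1, 0, -2], "rotation": [0, 0, 0], "claw": 5}, {"translation": [1, 0, -1], "rotation": [0, 0, 0], "claw": 5}, {"translation": [1, 0, 0], "rotation": [0, 0, 0], "claw": 5}, {"translation": [1, 0, 0.2], "rotation": [0, 0, 0], "claw": 5}, {"translation": [1, 0, 0.2], "rotation": [0, 0, 0], "claw": 5}])

```text
clock: 14.7
tool_pos: [0.6038, 0.0281, 0.141]
orientation: [-179.5, -0.1, -176.1]
force: [0.3, 0.2, -6.4]
opening: 0.0137
gripper_force: 30.0
```

Call:
arm_command(steps=[{"translation": [1, 0, -2], "rotation": [0, 0, 0], "claw": 5}, {"translation": [1, 0, -1], "rotation": [0, 0, 0], "claw": 5}, {"translation": [1, 0, 0], "rotation": [0, 0, 0], "claw": 5}, {"translation": [1, 0, 0], "rotation": [0, 0, 0], "claw": 5}, {"translation": [1, 0, 0], "rotation": [0, 0, 0], "claw": 5}])

```text
clock: 15.2
tool_pos: [0.6035, 0.0281, 0.1418]
orientation: [-179.5, -0.0, -176.1]
force: [0.7, 1.3, -7.5]
opening: 0.0139
gripper_force: 30.0
```

```bash
python3 go.py .6065 .0285 .14 -176.1; python3 -c "
from h import *
wsnap('w10')"; python3 tilt.py w10
```

```text
t 15.2 p [0.6035 0.0281 0.1418] rpy [-1.7950e+02 -1.0000e-02 -1.7611e+02] F [ 0.7  1.3 -7.5] M [ 0.07 -0.13 -0.03] open 0.0139
shift [-3.   0.2  1.8] rot/5deg [-0.1 -0.  -0. ]
w10 floor 14200 dz/dx,dz/dy deg [ 0.07 -0.04] z under TCP mm -76.0
w10 rim 4289 dz/dx,dz/dy deg [-0.71 -0.06] z under TCP mm -41.3
```

The feet dropped in, with no force at z = 0.141 and the tray level. Continuing down.

Call:
arm_command(steps=[{"translation": [-0.2, 0, 0.7], "rotation": [0, 0, 0], "claw": 5}, {"translation": [-0.2, 0, 1.4], "rotation": [0, 0, 0], "claw": 5}, {"translation": [-0.2, 0, 2], "rotation": [0, 0, 0], "claw": 5}, {"translation": [-0.2, 0, 2], "rotation": [0, 0, 0], "claw": 5}])

```text
clock: 15.65
tool_pos: [0.6037, 0.0281, 0.1397]
orientation: [-179.5, -0.0, -176.1]
force: [-0.1, -0.7, -5.7]
opening: 0.0135
gripper_force: 30.0
```

```bash
python3 go.py .604 .028 .135 -176.1
```

```text
t 15.65 p [0.6037 0.0281 0.1397] rpy [-1.7950e+02 -1.0000e-02 -1.7611e+02] F [-0.1 -0.7 -5.7] M [ 0.04 -0.04 -0.02] open 0.0135
shift [-0.3 -0.1  4.7] rot/5deg [-0.1 -0.  -0. ]
```

Call:
arm_command(steps=[{"translation": [0, 0, 0.8], "rotation": [0, 0, 0], "claw": 5}, {"translation": [0, 0, 1.6], "rotation": [0, 0, 0], "claw": 5}, {"translation": [0, 0, 2.4], "rotation": [0, 0, 0], "claw": 5}, {"translation": [0, 0, 3], "rotation": [0, 0, 0], "claw": 5}, {"translation": [0, 0, 3], "rotation": [0, 0, 0], "claw": 5}])

```text
clock: 16.15
tool_pos: [0.6037, 0.0281, 0.1368]
orientation: [-179.5, -0.0, -176.1]
force: [-0.6, -0.5, -6.0]
opening: 0.0138
gripper_force: 30.0
```

```bash
python3 go.py .604 .028 .133 -176.1
```

```text
t 16.15 p [0.6037 0.0281 0.1368] rpy [-1.7950e+02 -1.0000e-02 -1.7611e+02] F [-0.6 -0.5 -6. ] M [ 0.   -0.04 -0.04] open 0.0138
shift [-0.3 -0.1  3.8] rot/5deg [-0.1 -0.  -0. ]
```

Call:
arm_command(steps=[{"translation": [0, 0, 0.8], "rotation": [0, 0, 0], "claw": 5}, {"translation": [0, 0, 1.6], "rotation": [0, 0, 0], "claw": 5}, {"translation": [0, 0, 2.4], "rotation": [0, 0, 0], "claw": 5}, {"translation": [0, 0, 3], "rotation": [0, 0, 0], "claw": 5}, {"translation": [0, 0, 3], "rotation": [0, 0, 0], "claw": 5}])

```text
clock: 16.65
tool_pos: [0.6037, 0.0281, 0.1337]
orientation: [-179.5, -0.0, -176.1]
force: [0.3, -0.2, -5.8]
opening: 0.0136
gripper_force: 30.0
```

Call:
arm_command(steps=[{"translation": [0, 0, 0.5], "rotation": [0, 0, 0], "claw": 5}, {"translation": [0, 0, 1], "rotation": [0, 0, 0], "claw": 5}, {"translation": [0, 0, 1.4], "rotation": [0, 0, 0], "claw": 5}, {"translation": [0, 0, 1.4], "rotation": [0, 0, 0], "claw": 5}])

```text
clock: 17.05
tool_pos: [0.604, 0.0281, 0.1329]
orientation: [-179.5, 0.0, -176.1]
force: [-0.8, -0.2, -2.6]
opening: 0.0136
gripper_force: 30.0
```

```bash
python3 go.py .604 .028 .133 -176.1
```

```text
t 17.05 p [0.604  0.0281 0.1329] rpy [-1.795e+02  3.000e-02 -1.761e+02] F [-0.8 -0.2 -2.6] M [-0.05  0.26 -0.01] open 0.0136
shift [-0.  -0.1 -0.1] rot/5deg [-0.1   0.01  0.  ]
```

Call:
arm_command(steps=[{"translation": [0, 0, 0.5], "rotation": [0, 0, 0], "claw": 5}, {"translation": [0, 0, 1], "rotation": [0, 0, 0], "claw": 5}, {"translation": [0, 0, 1.5], "rotation": [0, 0, 0], "claw": 5}, {"translation": [0, 0, 1.5], "rotation": [0, 0, 0], "claw": 5}])

```text
clock: 17.45
tool_pos: [0.6045, 0.028, 0.1328]
orientation: [-179.5, 0.1, -176.1]
force: [-3.8, 0.7, 7.6]
opening: 0.0136
gripper_force: 30.0
```

```bash
python3 go.py .604 .028 .133 -176.1; python3 -c "
from h import *
wsnap('w11')"; python3 tilt.py w11
```

```text
t 17.45 p [0.6045 0.028  0.1328] rpy [-1.7949e+02  1.2000e-01 -1.7607e+02] F [-3.8  0.7  7.6] M [0.03 1.64 0.01] open 0.0136
shift [ 0.5  0.  -0.2] rot/5deg [-0.1   0.02  0.01]
w11 floor 14339 dz/dx,dz/dy deg [-0.21  0.03] z under TCP mm -76.0
w11 rim 4306 dz/dx,dz/dy deg [-1.11 -0.06] z under TCP mm -41.4
```

Call:
arm_command(steps=[{"translation": [0.3, 0, -0.8], "rotation": [0, 0, 0], "claw": 5}, {"translation": [0.3, 0, -1.2], "rotation": [0, 0, 0], "claw": 5}, {"translation": [0.3, 0, -1.2], "rotation": [0, 0, 0], "claw": 16}, {"translation": [0.3, 0, -1.2], "rotation": [0, 0, 0], "claw": 30}, {"translation": [0.3, 0, -1.2], "rotation": [0, 0, 0], "claw": 40}])

```text
clock: 18.0
tool_pos: [0.6036, 0.0281, 0.1321]
orientation: [-179.5, 0.0, -176.1]
force: [0.5, 0.3, 0.5]
opening: 0.0271
gripper_force: 0.0
```

Call:
arm_command(steps=[{"translation": [0, 0, 0], "rotation": [0, 0, 0], "claw": 40}, {"translation": [0, 0, 0], "rotation": [0, 0, 0], "claw": 40}, {"translation": [0, 0, 0], "rotation": [0, 0, 0], "claw": 40}])

```text
clock: 18.3
tool_pos: [0.6035, 0.028, 0.1321]
orientation: [-179.5, -0.0, -176.1]
force: [-1.1, -0.0, -0.3]
opening: 0.0396
gripper_force: 0.0
```

Call:
arm_command(steps=[{"translation": [0, 0, -20], "rotation": [0, 0, 0], "claw": 40}, {"translation": [0, 0, -50], "rotation": [0, 0, 0], "claw": 40}, {"translation": [0, 0, -90], "rotation": [-0.1, 0, 0], "claw": 40}, {"translation": [0, 0, -117], "rotation": [-0.1, 0, 0], "claw": 40}, {"translation": [0, 0, -117], "rotation": [-0.1, 0, 0], "claw": 40}])

```text
clock: 18.8
tool_pos: [0.6056, 0.0293, 0.2541]
orientation: [179.9, 0.4, -176.1]
force: [-0.0, -0.3, -0.4]
opening: 0.0401
gripper_force: 0.0
```

```bash
python3 go.py .604 .028 .25 -176.1
python3 - <<'E'
from h import *
wsnap('w12'); im,d,p,r=wload('w12')
hsv=cv2.cvtColor(im,cv2.COLOR_RGB2HSV)
m=((hsv[...,0]>100)&(hsv[...,0]<130)&(hsv[...,1]>120))
m[:,:150]=0;m[:,370:]=0;m[235:]=0
v,u=np.nonzero(m&(d>0)); o,D=wray(np.stack([u,v],1),p,r)
H=ctrl.calibration('wrist')['hand_eye'];Rw=R.from_euler('xyz',r,degrees=True).as_matrix()
P=o+D*(d[v,u]/(D@(Rw@H[:3,2])))[:,None]
for nm,lo,hi in(('floor',.04,.068),('rim',.082,.105)):
    q=P[(P[:,2]>lo)&(P[:,2]<hi)]
    for _ in range(4):
        A=np.c_[q[:,:2]-[.604,.028],np.ones(len(q))]; s=np.linalg.lstsq(A,q[:,2],rcond=None)[0]; e=q[:,2]-A@s; q=q[abs(e)<max(.003,1.5*e.std())]
    print(nm,len(q),np.degrees(s[:2]).round(2),(s[2]*1000).round(1))
red=((hsv[...,0]<8)|(hsv[...,0]>172))&(hsv[...,1]>130); red[:,:230]=0;red[:,300:]=0;red[110:]=0
v,u=np.nonzero(red); print('knob',len(u),wplane([(u.mean(),v.mean())],.092,p,r))
E
```

```text
t 18.8 p [0.6056 0.0293 0.2541] rpy [ 179.94    0.44 -176.08] F [-0.  -0.3 -0.4] M [-0.03  0.05 -0.01] open 0.0401
shift [ 1.7 -1.2  4.1] rot/5deg [0.01 0.09 0.  ]
floor 15828 [-0.06  0.05] 56.9
rim 2289 [-0.28 -0.  ] 92.3
knob 182 [[0.47059777 0.02442787 0.092     ]]
```

View pics/w12.png

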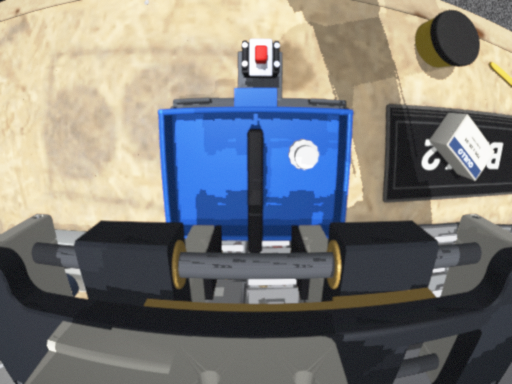

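The tray is home: rim level at 92 mm, handle clear, and the tool still inside at (304,154). The knob at (261,54) hasn't moved. Next I'll shut the fingers and go in behind the knob.

Call:
arm_command(steps=[{"translation": [30, 1, 0], "rotation": [0, 0.05, 0], "claw": 0}, {"translation": [70, 2, 0], "rotation": [0, 0.09, 0], "claw": 0}, {"translation": [112, 3, 0], "rotation": [0, 0.09, 0], "claw": 0}, {"translation": [150, 4, 0], "rotation": [0, 0.09, 0], "claw": 0}, {"translation": [175, 5, 0], "rotation": [0, 0.09, 0], "claw": 0}])

```text
clock: 19.35
tool_pos: [0.4256, 0.0215, 0.2481]
orientation: [-180.0, -0.5, -176.1]
force: [0.8, 1.0, -0.2]
opening: 0.0057
gripper_force: 0.0
```

Call:
arm_command(steps=[{"translation": [0, 0, 20], "rotation": [0, 0, 0], "claw": 0}, {"translation": [0, 0, 60], "rotation": [0, 0, 0], "claw": 0}, {"translation": [0, 0, 100], "rotation": [0, 0, 0], "claw": 0}, {"translation": [0, 0, 120], "rotation": [0, 0, 0], "claw": 0}, {"translation": [0, 0, 120], "rotation": [0, 0, 0], "claw": 0}])

```text
clock: 19.85
tool_pos: [0.4248, 0.0209, 0.126]
orientation: [-179.9, -0.8, -176.1]
force: [1.0, -0.1, 0.5]
opening: 0.0005
gripper_force: 0.0
```

```bash
python3 go.py .432 .0222 .080 -176.3
```

```text
t 19.85 p [0.4248 0.0209 0.126 ] rpy [-179.87   -0.83 -176.14] F [ 1.  -0.1  0.5] M [-0.01 -0.07  0.01] open 0.0005
shift [-7.9  0.9 45.9] rot/5deg [-0.03 -0.17  0.03]
```

Call:
arm_command(steps=[{"translation": [-3, 1, 20], "rotation": [0, -0.1, 0], "claw": 0}, {"translation": [-5, 1, 38], "rotation": [0, -0.17, 0], "claw": 0}, {"translation": [-5, 1, 45], "rotation": [0, -0.17, 0], "claw": 0}, {"translation": [-5, 1, 45], "rotation": [0, -0.17, 0], "claw": 0}, {"translation": [-5, 1, 45], "rotation": [0, -0.17, 0], "claw": 0}])

```text
clock: 20.35
tool_pos: [0.4326, 0.0236, 0.085]
orientation: [180.0, 0.4, -176.1]
force: [-0.5, -0.3, 0.8]
opening: 0.0006
gripper_force: 0.0
```

```bash
python3 go.py .480 .025 .080 -176.4
```

```text
t 20.35 p [0.4326 0.0236 0.085 ] rpy [ 179.99    0.44 -176.09] F [-0.5 -0.3  0.8] M [0.05 0.03 0.04] open 0.0006
shift [-47.3  -1.8   5.4] rot/5deg [0.   0.09 0.06]
```

Call:
arm_command(steps=[{"translation": [-4, -1, 4], "rotation": [0, 0.09, 0], "claw": 0}, {"translation": [-8, -1, 4], "rotation": [0, 0.09, 0], "claw": 0}, {"translation": [-12, -1, 4], "rotation": [0, 0.09, 0], "claw": 0}, {"translation": [-16, -1, 4], "rotation": [0, 0.09, 0], "claw": 0}, {"translation": [-20, -1, 4], "rotation": [0, 0.09, 0], "claw": 0}])

```text
clock: 20.85
tool_pos: [0.4522, 0.0237, 0.0803]
orientation: [-180.0, -0.1, -176.1]
force: [-3.1, 0.3, 1.8]
opening: 0.0006
gripper_force: 1.1
```

Call:
arm_command(steps=[{"translation": [-3, 0, 0], "rotation": [0, 0, 0], "claw": 0}, {"translation": [-6, 0, 0], "rotation": [0, 0, 0], "claw": 0}, {"translation": [-8, 0, 0], "rotation": [0, 0, 0], "claw": 0}, {"translation": [-8, 0, 0], "rotation": [0, 0, 0], "claw": 0}])

```text
clock: 21.25
tool_pos: [0.4603, 0.0243, 0.0802]
orientation: [-180.0, -0.1, -176.1]
force: [-1.0, -0.3, 0.1]
opening: 0.0002
gripper_force: 0.3
```

```bash
python3 go.py .480 .025 .080 -176.4
```

```text
t 21.25 p [0.4603 0.0243 0.0802] rpy [-1.7999e+02 -5.0000e-02 -1.7611e+02] F [-1.  -0.3  0.1] M [-0.22  0.21  0.02] open 0.0002
shift [-19.7  -0.6   0.2] rot/5deg [-0.   -0.01  0.06]
```

Knob moving with low force. Push on.

Call:
arm_command(steps=[{"translation": [-4, 0, 0], "rotation": [0, 0, 0], "claw": 0}, {"translation": [-8, 0, 0], "rotation": [0, 0, 0], "claw": 0}, {"translation": [-12, 0, 0], "rotation": [0, 0, 0], "claw": 0}, {"translation": [-14, 0, 0], "rotation": [0, 0, 0], "claw": 0}, {"translation": [-14, 0, 0], "rotation": [0, 0, 0], "claw": 0}])

```text
clock: 21.75
tool_pos: [0.4746, 0.0254, 0.0802]
orientation: [180.0, -0.0, -176.1]
force: [-0.1, 0.1, 0.1]
opening: 0.0006
gripper_force: 0.2
```

Call:
arm_command(steps=[{"translation": [-2, 0, 0], "rotation": [0, 0, 0], "claw": 0}, {"translation": [-4, 0, 0], "rotation": [0, 0, 0], "claw": 0}, {"translation": [-4, 0, 0], "rotation": [0, 0, 0], "claw": 0}])

```text
clock: 22.05
tool_pos: [0.4761, 0.0251, 0.0798]
orientation: [-180.0, -0.3, -176.1]
force: [-8.6, 1.1, 5.1]
opening: 0.0006
gripper_force: 4.3
```

```bash
python3 go.py .480 .025 .080 -176.4
```

```text
t 22.05 p [0.4761 0.0251 0.0798] rpy [-179.97   -0.27 -176.14] F [-8.6  1.1  5.1] M [0.51 3.05 0.03] open 0.0006
shift [-3.9 -0.4 -0.2] rot/5deg [-0.01 -0.05  0.05]
```

Call:
arm_command(steps=[{"translation": [-1, 0, 0], "rotation": [0, 0, 0], "claw": 0}, {"translation": [-2, 0, 0], "rotation": [0, 0, 0], "claw": 0}, {"translation": [-2, 0, 0], "rotation": [0, 0, 0], "claw": 0}])

```text
clock: 22.35
tool_pos: [0.4762, 0.0249, 0.0795]
orientation: [-179.9, -0.4, -176.2]
force: [-15.4, 3.4, 10.5]
opening: 0.0006
gripper_force: 7.4
```

Call:
arm_command(steps=[{"translation": [20, 0, 0], "rotation": [0, 0, 0], "claw": 0}, {"translation": [40, 0, -20], "rotation": [0, 0, 0], "claw": 0}, {"translation": [40, 0, -70], "rotation": [0, 0, 0], "claw": 0}, {"translation": [20, 0, -120], "rotation": [0, 0, 0], "claw": 0}, {"translation": [-25, 0, -165], "rotation": [0, 0, 0], "claw": 0}])

```text
clock: 22.85
tool_pos: [0.4937, 0.0268, 0.2372]
orientation: [179.9, 0.2, -176.0]
force: [2.1, 2.2, -0.3]
opening: 0.0006
gripper_force: 0.0
```

Call:
arm_command(steps=[{"translation": [-45, 0, 0], "rotation": [0, 0, 0], "claw": 0}, {"translation": [-80, 0, 0], "rotation": [0, 0, 0], "claw": 0}, {"translation": [-80, 0, 0], "rotation": [0, 0, 0], "claw": 0}, {"translation": [-80, 0, 0], "rotation": [0, 0, 0], "claw": 0}])

```text
clock: 23.25
tool_pos: [0.5737, 0.032, 0.232]
orientation: [-180.0, -0.1, -176.1]
force: [-1.4, 0.7, -0.3]
opening: 0.0004
gripper_force: 0.0
```

```bash
python3 go.py .6 .028 .25 -176.1
python3 - <<'E'
from h import *
wsnap('w13'); im,d,p,r=wload('w13')
hsv=cv2.cvtColor(im,cv2.COLOR_RGB2HSV)
m=((hsv[...,0]>100)&(hsv[...,0]<130)&(hsv[...,1]>120))
m[:,:150]=0;m[:,370:]=0;m[235:]=0
red=((hsv[...,0]<8)|(hsv[...,0]>172))&(hsv[...,1]>130); red[:,:220]=0;red[:,310:]=0;red[150:]=0
v,u=np.nonzero(red); print('knob',len(u),u.min(),u.max(),v.min(),v.max(),wplane([(u.mean(),v.mean())],.092,p,r))
v,u=np.nonzero(m&(d>0)); o,D=wray(np.stack([u,v],1),p,r)
H=ctrl.calibration('wrist')['hand_eye'];Rw=R.from_euler('xyz',r,degrees=True).as_matrix()
P=o+D*(d[v,u]/(D@(Rw@H[:3,2])))[:,None]
for nm,lo,hi in(('floor',.04,.068),('rim',.082,.105)):
    q=P[(P[:,2]>lo)&(P[:,2]<hi)]
    for _ in range(4):
        A=np.c_[q[:,:2]-[.604,.028],np.ones(len(q))]; s=np.linalg.lstsq(A,q[:,2],rcond=None)[0]; e=q[:,2]-A@s; q=q[abs(e)<max(.003,1.5*e.std())]
    print(nm,len(q),np.degrees(s[:2]).round(2),(s[2]*1000).round(1))
# lockring tool: bright low-saturation blob inside tray; box and tub from top
w=(hsv[...,1]<60)&(hsv[...,2]>150); w[:,:270]=0;w[:,345:]=0;w[:110]=0;w[200:]=0
v,u=np.nonzero(w); print('tool px',len(u),u.mean(),v.mean())
it,dt=snap('top'); P=cloud('top',dt)
for nm,lo,hi,b in(('tub',.05,.08,(145,205,195,245)),('box',.04,.065,(130,155,180,200))):
    k=(P[...,2]>lo)&(P[...,2]<hi); bb=np.zeros_like(k); bb[b[1]:b[3],b[0]:b[2]]=1
    print(nm,cv2.minAreaRect((P[k&bb][:,:2]*1000).astype(np.float32)))
E
```

```text
t 23.25 p [0.5737 0.032  0.232 ] rpy [-1.7999e+02 -9.0000e-02 -1.7614e+02] F [-1.4  0.7 -0.3] M [ 0.05  0.06 -0.01] open 0.0004
shift [-25.9  -5.8 -18.1] rot/5deg [-0.   -0.02 -0.01]
knob 208 250 262 99 115 [[0.49593242 0.02577914 0.092     ]]
floor 11293 [-0.12  0.04] 56.8
rim 2125 [-0.15  0.02] 92.3
tool px 941 306.9075451647184 171.1519659936238
tub ((0.0, 0.0), (0.0, 0.0), 0.0)
box ((0.0, 0.0), (0.0, 0.0), 0.0)
```

```bash
python3 -c "
from plant import ctrl
print(ctrl.close_job())"
```

```text
the job is handed in; nothing more can be done
None
```

The blue tray is home on the lower tray, level, with the lockring tool inside; the latch moved 25 mm to a hard stop, which I read as fully closed (assuming it began 3 mm in), the box and tub were not re-measured at the end, and the job is handed in.

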